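# Open the child-safe medicine bottle

## Task

Open the medicine bottle that stands in the grey holder on the bedside chest: push its white safety cap down against the spring, keep it down while twisting it anticlockwise (seen from above) until it is free, then lift it straight up about 5 cm. Finish while still holding the cap level in the gripper above the open bottle, and leave the other things on the chest where they are.

Things in the scene. Friction and masses are not known exactly. Their poses are not given: they have to be found in the camera images.
- bottle: Round amber medicine bottle clamped upright in a round grey holder, one fixed piece. Origin: on its axis at the holder's underside, on the table; z up. Holder 112 mm across at the foot, 34 mm high; bottle 66 mm across up to 60 mm, then a shoulder sloping in to 38 mm across at 76 mm height. When the cap is locked, cap x and bottle x are parallel.
- bottle_mouth (a point): Top of the fixed neck (31 mm across), on the axis, 106.5 mm above the bottle's origin, hidden in the cap at first. Two hooks on the neck hold two lugs inside the cap. Only with the cap pushed down over 4 mm can it turn, and only anticlockwise seen from above: free of the hooks after 50 degrees, it lifts straight off from 60 to 120 degrees, hard stop near 135.
- cap_center (a point): Centre (on the axis, half-way up) of the loose white ribbed cap: 52 mm outer diameter, 28 mm tall, about 30 g. Locked, it spans 90 to 118 mm above the bottle's origin, this point at 104 mm. z is its axis, up. Round: grip at any yaw. Fingertips may reach 10 mm below its lower edge. Freed, it springs up 3 mm; raised 27 mm above its locked height it is clear of neck and seal.
- seal (a joint): Spring seal in the bottle's mouth that pushes the cap up, in m: 0 with the cap locked, grows as the cap is pushed down with it, hard bottom at 0.0075 (7.5 mm), -0.003 when the cap is off. Spring 1 N/mm, 3 N at 0. Pushing the cap down 5.5 to 6.5 mm (about 9 N) and keeping it there lets it turn against light friction only.
- jar_center (a point): Bystander: small loose amber cream jar with a plain black lid, 64 mm across, 62 mm tall; the point is its centre, half-way up.
- clock_center (a point): Bystander: loose wooden bedside clock with a round white face on its +x side, 45 mm deep (x), 95 mm wide (y), 85 mm tall; the point is its centre.
- tissue_box: Bystander: clear tissue box with a chrome rim and chrome feet, fixed, 120 mm (x) by 180 mm (y), 76 mm tall, far from the robot behind the work; origin at the centre of its underside.
Mind the look-alikes: they are no part of the job. Of the things shaped like the part that bears cap_center, the white one is meant.

How it is judged:
By the outcome, as a careful person would: the job done as asked, in the order asked, and still so for the second after the job is handed in, while the arm keeps its last pose, push and grip.
It also fails if it takes over 35 s, if anything falls off the work surface, if the arm or the gripper's body presses on something with over 40 N, if the wrist force passes 120 N, or if a joint passes its speed limit or range.

## Robot

A 6-joint arm with a two-finger parallel gripper is mounted at the origin on the work surface. World frame = base frame: x ahead of the robot, y to its left, z up, the work surface at z = 0. Lengths are in m, angles in rad, forces in N, time in s.
With the tool pointing down it reaches from about 0.275 to 0.825 m from the base axis. Payload 4.9 kg.
Tool frame: the origin (TCP) lies where the fingers leave the gripper's body, on its centre line; the fingertips stand robot.tips_ahead ahead of it and the grasp point (between the pads) lies 54 mm ahead of it (robot.tips_ahead is the distance from the TCP to the fingertips, in m); z points along the fingers, y is the line along which they close (so a half turn about z gives the same grasp; the last joint's range is limited). The gripper opens to 85 mm and grips with 20 to 120 N. Pads are 22 mm wide; open, the fingers measure 114 mm over their backs; the gripper's body (76 mm by 85 mm) begins 54 mm behind the grasp point. The pads swing forward as they close: fully open they stand 13 mm farther back than shut.
Start: joints at [1.052, 0.326, -0.193, 1.052, 0, 1.437], TCP at [0.206, 0.51, 0.304] pointing down, gripper open.
Joint ranges: [-2.65, 2.65], [-0.97, 1.79], [-1.3, 1.35], [-1.93, 2.1], [-1.47, 1.37], [-3.14, 3.14]. Speed limits (rad/s): [2.57, 2.57, 3.14, 3.14, 3.14, 3.14].

## Interface

Orientations are given as a unit quaternion [x, y, z, w].
In Python, from rig import robot, vision gives the robot as it stands.
- The arm moves only by the tool drive_tool, never from a script. Its argument "plan" is a list of rows, each a list of 7 numbers: the shift along the world's x, y, z in m, then the turn, a rotation vector about the world's x, y, z in rad, then the finger opening in m, from 0 to 0.0854. A call has exactly 8 rows; each row is the pose to reach, as a shift and turn from the pose commanded when the call began; what a row does not reach only later rows make up. A row lasts 1/10 s, in which the tool goes at most 50 mm and 8.59 degrees, less where a joint would pass 70% of its speed; a pose out of reach is approached as far as the arm can. A call with a gripper value outside its range is refused whole. The fingers move at their own pace and stop on an object; the grip force is fixed at half the most. Time passes only in rows, so rows that repeat a pose let the fingers close, or fill a call up. It gives the time, the measured TCP pose, the force, the opening and the grip force at its end, in the units of the state.
- robot.read_state(): the state, without advancing time (a new reading comes with each control period).
- vision.camera(name): name is "scene" or "top" or "wrist"; returns a dict with "image" (420x560x3 uint8, red, green, blue), "intrinsics" (3x3 intrinsics, pixels), "extrinsics" (4x4, takes a point from camera to world coordinates); the wrist camera has in their place "tool_from_camera" (4x4, takes a point from camera to tool coordinates, whose origin is the TCP and whose axes are the flange's). Camera axes: x right, y up, looking along -z (the intrinsics and any distortion apply to the point x, -y, -z); pixel columns grow to the right and rows downward; lengths in m; the calibration is good to about 2 mm. A picture is of the moment at which its call begins: read the wrist's pose just before it. There is no depth.
- robot.close_job(): hands the job in; it is judged then, once.
The state is a dict: "t": time; "joints": joint angles; "joint_velocities": joint speeds; "effort": joint torques, N m; "position": TCP position; "tcp_rot": TCP orientation; "wrist_force": force on the tool from outside, world axes, zero at the start; "moment": the same for the moment, N m; "opening": opening from 0.0 (shut) to 1.0 (fully open); "grasp_force": force on a finger pad.
Only numpy, scipy, OpenCV 4.12 (cv2) and the standard library are available. Lean on these libraries where they do the work, as an engineer would, in place of code of your own. Each camera call takes 0.05 s, during which the arm holds its last target. There are 200 camera calls.

## Working session

There is one attempt and no reset: what is moved stays moved. The work goes in short steps, Python scripts to look and compute and a tool call to move; the robot and the scene stay as the last step left them, time stands still between calls to the robot, and variables do not carry over. Pictures are saved under pics/ and viewed, at most 10 in all, crops included, and the job is handed in when it is done.

Besides the shell and the picture viewer there is one more tool, called after "Emit:" as a command line: name --pt "numbers of a row" for each row, then --argument value for the rest. drive_tool: Moves the arm, as the interface text tells. Its arguments: {"type":"object","properties":{"plan":{"type":"array","items":{"type":"array","items":{"type":"number"}}}},"required":["plan"]}

```bash
mkdir -p pics; ls; python3 - <<'E'
from rig import robot, vision
import cv2,numpy as np,pickle
s=robot.read_state(); print(s, robot.tips_ahead)
o=[]
d={}
for n in ("scene","top"):
    c=vision.camera(n); d[n]=c
    print(n,c["intrinsics"],c["extrinsics"],[k for k in c])
    cv2.imwrite(f"pics/{n}0.png",c["image"][:,:,::-1])
pickle.dump(d,open("d0.pkl","wb"))
E
```

```text
pics
{'t': 0.0, 'joints': array([ 1.05177473e+00,  3.26929158e-01, -1.93565067e-01,  1.05195461e+00,
       -2.26361445e-05,  1.43658370e+00]), 'joint_velocities': array([ 0.00062694, -0.00032624,  0.00077407, -0.00149522,  0.0019202 ,
       -0.00100328]), 'effort': array([-5.98425540e-04, -4.43394864e+01,  2.62439060e+01,  1.55486172e-02,
       -3.94118001e-05,  1.31274584e-05]), 'position': array([0.20624416, 0.50939895, 0.30311686]), 'tcp_rot': array([ 1.91219487e-01,  9.81546955e-01, -7.86203428e-04, -2.54376162e-04]), 'wrist_force': array([ 0.66868941, -0.06415104, -0.06403852]), 'moment': array([-0.01100257,  0.01323801,  0.01290696]), 'grasp_force': 0.0, 'opening': 0.9974835202078401} 0.0726
scene [[474.79943945   0.         279.41838797]
 [  0.         474.79943945 216.01997945]
 [  0.           0.           1.        ]] [[ 0.1588371  -0.8302191   0.53432857  1.18151501]
 [ 0.98729218  0.13630016 -0.08170933 -0.13841593]
 [-0.00499242  0.54051689  0.84131835  1.01907408]
 [ 0.          0.          0.          1.        ]] ['image', 'intrinsics', 'extrinsics']
top [[391.96306163   0.         278.62627339]
 [  0.         391.96306163 205.04476595]
 [  0.           0.           1.        ]] [[ 6.21857190e-02  9.76598599e-01 -2.05883734e-01  4.32683896e-01]
 [-9.98064335e-01  6.06992369e-02 -1.35346220e-02 -5.25839595e-02]
 [-7.20907330e-04  2.06326873e-01  9.78482857e-01  9.28656398e-01]
 [ 0.00000000e+00  0.00000000e+00  0.00000000e+00  1.00000000e+00]] ['image', 'intrinsics', 'extrinsics']
```

View pics/scene0.png

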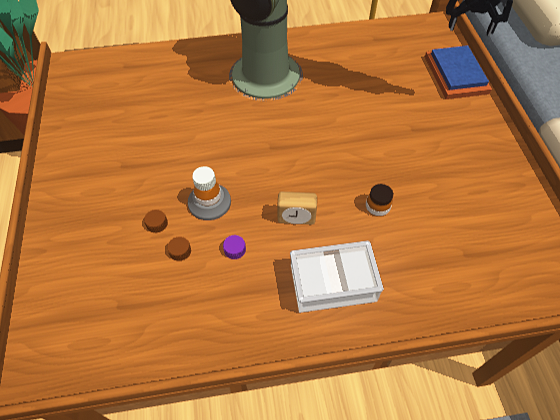

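View pics/top0.png

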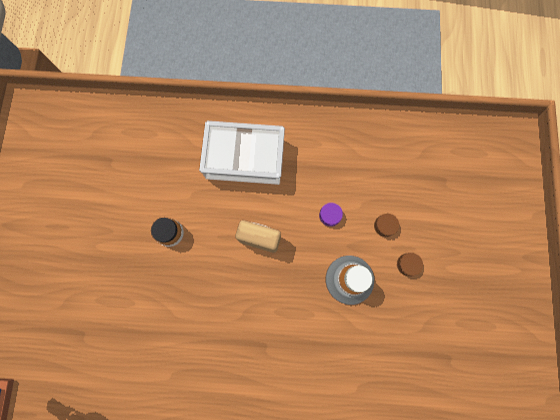

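Candidates in the scene view: the white disc on the bottle at (204,177), the purple disc at (234,246), and brown discs at (155,220) and (179,248). In the top view the white one is at (359,278). I choose the white cap on the bottle in the grey holder. Next I measure it and check a close crop.

```bash
cat > h.py <<'E'
import numpy as np,cv2
def ray(K,T,u,v):
    d=np.linalg.inv(K)@[u,v,1]; d=T[:3,:3]@(d*[1,-1,-1]); return T[:3,3],d
def onplane(K,T,u,v,z):
    o,d=ray(K,T,u,v); return o+d*(z-o[2])/d[2]
def proj(K,T,p):
    q=np.linalg.inv(T)@np.r_[p,1]; q=q[:3]*[1,-1,-1]; q=K@q; return q[:2]/q[2]
def white(img,roi):
    h=cv2.cvtColor(img,cv2.COLOR_RGB2HSV); m=((h[...,1]<50)&(h[...,2]>185)).astype(np.uint8)
    k=np.zeros_like(m); x0,y0,x1,y1=roi; k[y0:y1,x0:x1]=1; m*=k
    n,l,st,c=cv2.connectedComponentsWithStats(m); i=1+np.argmax(st[1:,4]); return (l==i).astype(np.uint8),st[i],c[i]
E
python3 - <<'E'
from h import *
import pickle
d=pickle.load(open("d0.pkl","rb"))
R={"scene":(180,155,230,200),"top":(335,258,385,300)}
A=[];B=[]
for n in R:
    c=d[n]; m,st,ce=white(c["image"],R[n]); print(n,st,ce,cv2.minEnclosingCircle(cv2.findContours(m,0,2)[0][0]))
    print(onplane(c["intrinsics"],c["extrinsics"],*ce,0.11))
    o,r=ray(c["intrinsics"],c["extrinsics"],*ce); r/=np.linalg.norm(r); P=np.eye(3)-np.outer(r,r); A.append(P);B.append(P@o)
    g=lambda i:cv2.resize(i,(360,360),interpolation=cv2.INTER_CUBIC)
    x,y=map(int,ce); d[n]["crop"]=g(c["image"][y-30:y+50,x-40:x+40])
print("tri",np.linalg.solve(sum(A),sum(B)))
# grey holder in top view
cv2.imwrite("pics/crop0.png",np.hstack([d["scene"]["crop"],d["top"]["crop"]])[:,:,::-1])
E
```

```text
scene [193 167  22  19 312] [203.20512821 175.23397436] ((203.5, 176.0), 10.920265197753906)
[ 0.45898026 -0.21289609  0.11      ]
top [346 265  26  27 544] [358.63051471 278.30882353] ((358.45098876953125, 278.39215087890625), 13.403499603271484)
[ 0.46168542 -0.2147768   0.11      ]
tri [ 0.46165165 -0.21332109  0.11362347]
```

View pics/crop0.png

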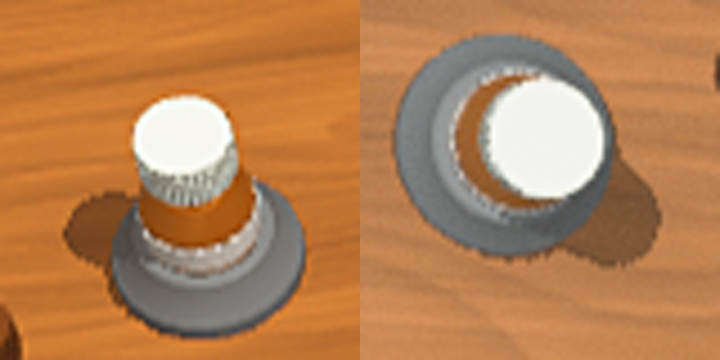

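The crop shows the white ribbed cap on the amber bottle in the grey holder: top disc at (185,135) in the left half, (545,138) in the right. The choice is confirmed, with the cap axis at about (0.461, -0.2145).

Emit:
drive_tool --pt "0.007 -0.02 0 0 0 0 0.085" --pt "0.022 -0.062 0 0 0 0 0.085" --pt "0.038 -0.108 0 0 0 0 0.085" --pt "0.054 -0.154 0 0 0 0 0.085" --pt "0.07 -0.2 0 0 0 0 0.085" --pt "0.086 -0.246 0 0 0 0 0.085" --pt "0.102 -0.292 0 0 0 0 0.085" --pt "0.118 -0.338 0 0 0 0 0.085"

```text
t: 0.9
position: [0.3244, 0.17, 0.3038]
tcp_rot: [0.191, 0.982, 0.0, 0.0]
wrist_force: [2.0, 0.4, 0.1]
opening: 0.992
grasp_force: 0.0
```

Emit:
drive_tool --pt "0.016 -0.046 0 0 0 0 0.085" --pt "0.032 -0.092 0 0 0 0 0.085" --pt "0.048 -0.138 0 0 0 0 0.085" --pt "0.064 -0.184 0 0 0 0 0.085" --pt "0.08 -0.23 0 0 0 0 0.085" --pt "0.096 -0.276 0 0 0 0 0.085" --pt "0.112 -0.322 0 0 0 0 0.085" --pt "0.127 -0.362 0 0 0 0 0.085"

```text
t: 1.7
position: [0.4516, -0.1927, 0.3036]
tcp_rot: [0.192, 0.981, 0.0, -0.0]
wrist_force: [0.6, 0.4, 0.6]
opening: 0.994
grasp_force: 0.0
```

Emit:
drive_tool --pt "0.006 -0.014 0 0 0 0 0.085" --pt "0.01 -0.024 0 0 0 0 0.085" --pt "0.01 -0.024 0 0 0 0 0.085" --pt "0.01 -0.024 0 0 0 0 0.085" --pt "0.01 -0.024 0 0 0 0 0.085" --pt "0.01 -0.024 0 0 0 0 0.085" --pt "0.01 -0.024 0 0 0 0 0.085" --pt "0.01 -0.024 0 0 0 0 0.085"

```text
t: 2.5
position: [0.4614, -0.2138, 0.3041]
tcp_rot: [0.191, 0.982, -0.0, 0.0]
wrist_force: [-1.0, -0.9, -0.4]
opening: 0.999
grasp_force: 0.0
```

```bash
cat > w.py <<'E'
from h import *
from rig import robot,vision
from scipy.spatial.transform import Rotation as Ro
import sys
def wrist(name):
    s=robot.read_state(); c=vision.camera("wrist")
    W=np.eye(4); W[:3,:3]=Ro.from_quat(s["tcp_rot"]).as_matrix(); W[:3,3]=s["position"]
    cv2.imwrite(f"pics/{name}.png",c["image"][:,:,::-1]); return s,c,W@c["tool_from_camera"]
E
python3 - <<'E'
from w import *
s,c,T=wrist("w1"); print(s["t"],s["position"],s["tcp_rot"],s["joints"],s["wrist_force"],s["opening"])
K=c["intrinsics"]; p=proj(K,T,[.461,-.2145,.118]); print("pred",p, T[:3,3])
x,y=map(int,p)
m,st,ce=white(c["image"],(max(x-90,0),max(y-90,0),x+90,y+90)); cn=max(cv2.findContours(m,0,2)[0],key=cv2.contourArea)
print(st,ce,cv2.minEnclosingCircle(cn),cv2.fitEllipse(cn)); print(onplane(K,T,*ce,.118))
E
```

```text
2.5 [ 0.46143551 -0.21378112  0.30407697] [ 1.90910723e-01  9.81607395e-01 -3.98721893e-05  1.30942031e-04] [-5.79101676e-01  2.49428799e-01 -2.98453181e-01  1.02264173e+00
  2.49944854e-05 -1.94921967e-01] [-1.02376715 -0.86519684 -0.44913524] 0.9994379888645675
pred [279.74466675 204.90328942] [ 0.39463169 -0.18686215  0.37376233]
[ 246  171   69   67 3409] [281.18832502 205.08448225] ((280.1009216308594, 203.63302612304688), 34.6903076171875) ((281.3875732421875, 205.1026611328125), (63.131195068359375, 67.27983856201172), 34.90799331665039)
[ 0.46153714 -0.2135505   0.118     ]
```

View pics/w1.png

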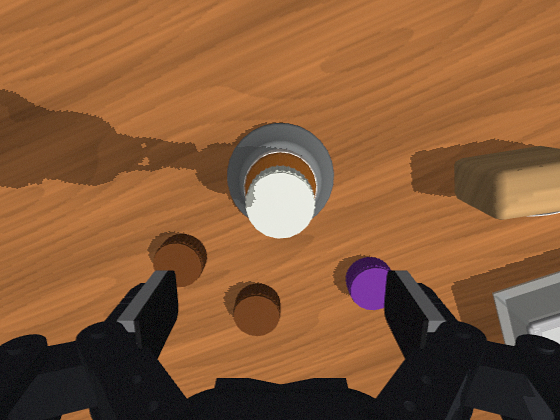

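The wrist view shows the white cap centred at (281,205) on the bottle, with the brown and purple discs away from the fingers. The cap axis is at (0.4615, -0.2135), so the TCP is already over it. I descend.

Emit:
drive_tool --pt "0 0 -0.02 0 0 0 0.085" --pt "0 0 -0.05 0 0 0 0.085" --pt "0 0 -0.08 0 0 0 0.085" --pt "0 0 -0.105 0 0 0 0.085" --pt "0 0 -0.125 0 0 0 0.085" --pt "0 0 -0.138 0 0 0 0.085" --pt "0 0 -0.144 0 0 0 0.085" --pt "0 0 -0.144 0 0 0 0.085"

```text
t: 3.35
position: [0.4611, -0.214, 0.1593]
tcp_rot: [0.191, 0.982, 0.0, -0.001]
wrist_force: [-0.3, -0.6, -0.1]
opening: 0.998
grasp_force: 0.0
```

```bash
python3 - <<'E'
from w import *
s,c,T=wrist("w2"); print(s["t"],s["position"],s["wrist_force"],s["moment"])
K=c["intrinsics"]; p=proj(K,T,[.4615,-.2135,.118]); print("pred",p)
x,y=map(int,p)
m,st,ce=white(c["image"],(max(x-110,0),max(y-110,0),x+110,y+110)); cn=max(cv2.findContours(m,0,2)[0],key=cv2.contourArea)
print(st,ce,cv2.minEnclosingCircle(cn)); print(onplane(K,T,*ce,.118))
E
```

```text
3.35 [ 0.46113915 -0.21399597  0.15932587] [-0.25786455 -0.58623572 -0.14559238] [ 0.01677618  0.02942422 -0.02814537]
pred [282.70475405 315.17046082]
[ 224  337  119   39 2343] [283.83440034 358.25608195] ((283.0, 344.5), 59.35707092285156)
[ 0.47868916 -0.21999434  0.118     ]
```

View pics/w2.png

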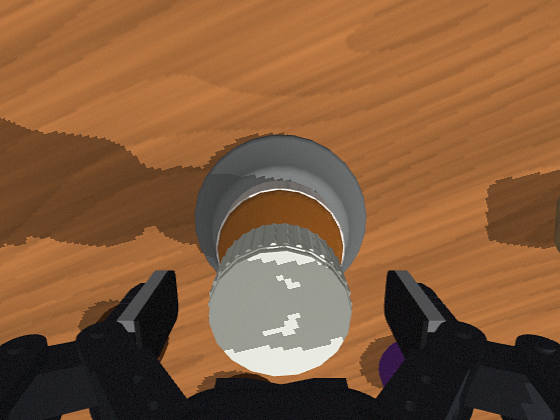

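The cap's top disc is centred near (280,312) between the pads, which sit at columns 176 and 386. The centring is good, so I close.

Emit:
drive_tool --pt "0 0 0 0 0 0 0.06" --pt "0 0 0 0 0 0 0.054" --pt "0 0 0 0 0 0 0.045" --pt "0 0 0 0 0 0 0.03" --pt "0 0 0 0 0 0 0.03" --pt "0 0 0 0 0 0 0.03" --pt "0 0 0 0 0 0 0.03" --pt "0 0 0 0 0 0 0.03"

```text
t: 4.2
position: [0.4619, -0.2145, 0.1601]
tcp_rot: [0.191, 0.982, -0.0, 0.001]
wrist_force: [0.4, -1.1, 3.5]
opening: 0.596
grasp_force: 61.7
```

Emit:
drive_tool --pt "0 0 -0.001 0 0 0 0.03" --pt "0 0 -0.002 0 0 0 0.03" --pt "0 0 -0.003 0 0 0 0.03" --pt "0 0 -0.004 0 0 0 0.03" --pt "0 0 -0.005 0 0 0 0.03" --pt "0 0 -0.0055 0 0 0 0.03" --pt "0 0 -0.0055 0 0 0 0.03" --pt "0 0 -0.0055 0 0 0 0.03"

```text
t: 5.0
position: [0.4619, -0.2145, 0.155]
tcp_rot: [0.191, 0.982, -0.0, 0.001]
wrist_force: [0.7, 0.2, 8.6]
opening: 0.596
grasp_force: 62.2
```

```bash
python3 - <<'E'
from w import *
for i in range(3):
    s,c,T=wrist("w3"); print(s["t"],s["position"],s["wrist_force"],s["moment"])
E
```

```text
5.0 [ 0.46190645 -0.21449296  0.15498237] [0.73298364 0.19915918 8.56915951] [-0.09065267 -0.06963302  0.00846023]
5.05 [ 0.46191111 -0.21452897  0.15499064] [-0.42505217 -0.54930214  8.5675323 ] [-0.07764443 -0.00768487 -0.0124185 ]
5.1 [ 0.46189694 -0.21451784  0.1549968 ] [0.04213814 0.06135909 8.67410333] [-0.08565157 -0.03551313  0.01405482]
```

Fz is 8.6 N, so the cap is about 5.6 mm down. I push a hair more and twist anticlockwise.

Emit:
drive_tool --pt "0 0 -0.0003 0 0 0.03 0.03" --pt "0 0 -0.0003 0 0 0.1 0.03" --pt "0 0 -0.0003 0 0 0.2 0.03" --pt "0 0 -0.0003 0 0 0.3 0.03" --pt "0 0 -0.0003 0 0 0.4 0.03" --pt "0 0 -0.0003 0 0 0.5 0.03" --pt "0 0 -0.0003 0 0 0.55 0.03" --pt "0 0 -0.0003 0 0 0.55 0.03"

```text
t: 5.95
position: [0.4618, -0.2143, 0.1546]
tcp_rot: [-0.083, 0.997, -0.0, 0.0]
wrist_force: [0.2, -0.6, 8.7]
opening: 0.596
grasp_force: 62.4
```

```bash
python3 - <<'E'
from w import *
for i in range(2):
    s,c,T=wrist("w4"); print(s["t"],s["position"],s["wrist_force"],s["moment"],s["joints"][5])
E
```

```text
5.95 [ 0.46176208 -0.21433018  0.15464735] [ 0.20106898 -0.58441506  8.66946844] [-0.02125367  0.02723623  0.04474274] -0.7458412201990505
6.0 [ 0.46173725 -0.21432056  0.15463426] [-1.02241766 -0.33999425  9.20876341] [-0.01985919  0.0371905   0.04373698] -0.7451844922366586
```

Emit:
drive_tool --pt "0 0 0 0 0 0.1 0.03" --pt "0 0 0 0 0 0.22 0.03" --pt "0 0 0 0 0 0.35 0.03" --pt "0 0 0 0 0 0.48 0.03" --pt "0 0 0 0 0 0.6 0.03" --pt "0 0 0 0 0 0.72 0.03" --pt "0 0 0 0 0 0.8 0.03" --pt "0 0 0 0 0 0.8 0.03"

```text
t: 6.85
position: [0.4617, -0.2143, 0.1546]
tcp_rot: [-0.465, 0.885, -0.0, 0.0]
wrist_force: [-0.2, 1.1, 8.6]
opening: 0.599
grasp_force: 62.4
```

Emit:
drive_tool --pt "0 0 0 0 0 0.08 0.03" --pt "0 0 0 0 0 0.15 0.03" --pt "0 0 0 0 0 0.22 0.03" --pt "0 0 0 0 0 0.25 0.03" --pt "0 0 0 0 0 0.25 0.03" --pt "0 0 0 0 0 0.25 0.03" --pt "0 0 0 0 0 0.25 0.03" --pt "0 0 0 0 0 0.25 0.03"

```text
t: 7.65
position: [0.4617, -0.2143, 0.1546]
tcp_rot: [-0.571, 0.821, -0.0, 0.0]
wrist_force: [0.2, 0.6, 8.2]
opening: 0.592
grasp_force: 62.4
```

```bash
python3 - <<'E'
from w import *
for i in range(2):
    s,c,T=wrist("w5"); print(s["t"],s["position"],s["wrist_force"],s["moment"],s["joints"][5],s["tcp_rot"])
E
```

```text
7.65 [ 0.46172265 -0.21431822  0.15464039] [0.24749906 0.58465148 8.18195762] [ 0.03080826 -0.01559982 -0.02671128] -1.7950772309563265 [-5.70949810e-01  8.20984844e-01 -3.73508445e-04  2.46913014e-04]
7.7 [ 0.46174669 -0.21428195  0.15464878] [-1.03404977 -0.10000884  9.1177774 ] [-0.00632025 -0.02430105  0.02392921] -1.7950846774511475 [-5.70988812e-01  8.20957721e-01 -3.70008078e-04  2.44137372e-04]
```

View pics/w5.png

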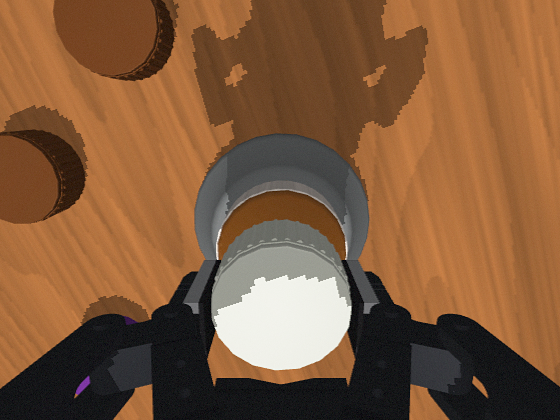

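The pads hold the cap on both sides (columns 215 and 350) after a 92° turn. I lift straight up, gently at first.

Emit:
drive_tool --pt "0 0 0.001 0 0 0 0.03" --pt "0 0 0.003 0 0 0 0.03" --pt "0 0 0.005 0 0 0 0.03" --pt "0 0 0.007 0 0 0 0.03" --pt "0 0 0.009 0 0 0 0.03" --pt "0 0 0.01 0 0 0 0.03" --pt "0 0 0.01 0 0 0 0.03" --pt "0 0 0.01 0 0 0 0.03"

```text
t: 8.55
position: [0.4608, -0.2138, 0.1635]
tcp_rot: [-0.571, 0.821, 0.001, -0.0]
wrist_force: [-0.6, -0.1, 0.2]
opening: 0.595
grasp_force: 62.1
```

There is no pull at 3.5 mm above the locked height, so the cap is free. I continue the lift.

Emit:
drive_tool --pt "0 0 0.003 0 0 0 0.03" --pt "0 0 0.009 0 0 0 0.03" --pt "0 0 0.017 0 0 0 0.03" --pt "0 0 0.026 0 0 0 0.03" --pt "0 0 0.035 0 0 0 0.03" --pt "0 0 0.042 0 0 0 0.03" --pt "0 0 0.046 0 0 0 0.03" --pt "0 0 0.046 0 0 0 0.03"

```text
t: 9.35
position: [0.4618, -0.2144, 0.2109]
tcp_rot: [-0.571, 0.821, -0.001, 0.0]
wrist_force: [0.4, 0.2, -0.7]
opening: 0.594
grasp_force: 62.2
```

Emit:
drive_tool --pt "0 0 0 0 0 0 0.03" --pt "0 0 0 0 0 0 0.03" --pt "0 0 0 0 0 0 0.03" --pt "0 0 0 0 0 0 0.03" --pt "0 0 0 0 0 0 0.03" --pt "0 0 0 0 0 0 0.03" --pt "0 0 0 0 0 0 0.03" --pt "0 0 0 0 0 0 0.03"

```text
t: 10.15
position: [0.4614, -0.2142, 0.2101]
tcp_rot: [-0.571, 0.821, 0.0, -0.0]
wrist_force: [0.1, -0.0, -0.8]
opening: 0.592
grasp_force: 62.2
```

```bash
python3 - <<'E'
from w import *
s,c,T=wrist("w6"); c2=vision.camera("scene")["image"]; print(s["t"],s["position"],s["wrist_force"],s["opening"],s["grasp_force"])
b=cv2.resize(c2[100:310,100:400],(420,294)); b=np.vstack([b,np.zeros((21,420,3),np.uint8)])
cv2.imwrite("pics/end.png",np.hstack([cv2.resize(c["image"],(380,285+30)),b])[:,:,::-1])
E
```

```text
10.15 [ 0.46144952 -0.21420366  0.21007784] [ 0.1235376  -0.02378451 -0.75045182] 0.5915673229636812 62.2438374068588
```

View pics/end.png

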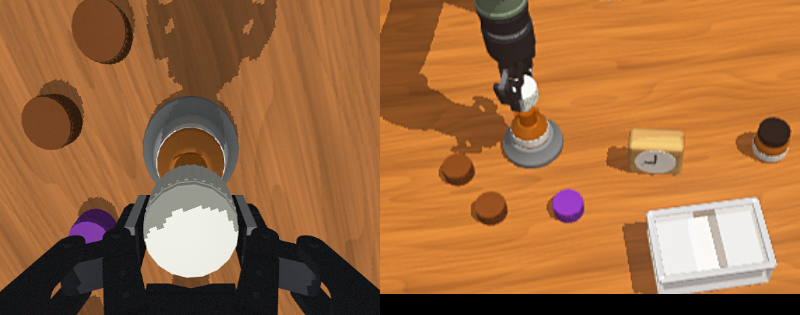

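The wrist view (left) shows the cap level between the pads at (192,225), with the open neck below it at (190,165). The scene view (right) shows the cap above the bottle at (525,92), and the other things on the chest have not moved.

```bash
python3 -c "
from rig import robot
print(robot.close_job())"
```

```text
the job is handed in; nothing more can be done
None
```

The bottle is open and the job is handed in: I pushed the white cap down about 6 mm, turned it 92° anticlockwise, and lifted it about 5 cm above its locked height, held level over the bottle at about 10 s, with nothing else on the chest seen to move.

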